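# Work a jammed steel wedge out of its clamp

### The arm

A 6-joint arm with a two-finger parallel gripper is mounted at the origin on a cart in front of the work surface, level with it; the furniture and walls round the work are solid. World frame = base frame: x ahead of the robot, y to its left, z up, the work surface at z = 0. Lengths are in m, angles in degrees, forces in N, time in s.
With the tool pointing down it reaches from about 0.25 to 0.725 m from the base axis. Payload 9.7 kg.
Tool frame: the origin (TCP) lies at the very end of the fingers, on their centre line; the grasp point (between the pads) lies 19 mm behind it (bot.hold_point_z is the distance from the TCP to the grasp point, in m); z points along the fingers, y is the line along which they close (so a half turn about z gives the same grasp; the last joint's range is limited). The gripper opens to 85 mm and grips with 20 to 120 N. Pads are 22 mm wide; open, the fingers measure 114 mm over their backs; the gripper's body (76 mm by 85 mm) begins 54 mm behind the grasp point. The pads swing forward as they close: fully open they stand 13 mm farther back than shut.
Start: joints at [74.828, 4.979, 10.078, 95.1, 0, 90], TCP at [0.144, 0.531, 0.231] pointing down, gripper open.
Joint ranges: [-179.16, 179.16], [-48.56, 103.87], [-65.8, 70.77], [-126.05, 130.52], [-82.76, 87.17], [-180, 180]. Speed limits (degrees/s): [127.2, 127.2, 147.25, 180, 180, 180].

### API

Orientations are given as [roll, pitch, yaw] about the fixed x, y, z axes, in that order (R = Rz(yaw) Ry(pitch) Rx(roll)).
In Python, from workcell import bot gives the robot as it stands.
- The arm moves only by the tool play_rows, never from a script. Its argument "targets" is a list of rows, each an object with "grip": the closure in counts, from 0 (fully open) to 255 (shut); "linear": the shift along the world's x, y, z in cm, a list of three; "delta_rot": the turn, a rotation vector about the world's x, y, z in rad, a list of three. A call has 1 to 10 rows; each row is the pose to reach, as a shift and turn from the pose commanded when the call began; what a row does not reach only later rows make up. A row lasts 1/10 s, in which the tool goes at most 50 mm and 8.59 degrees, less where a joint would pass 70% of its speed; a pose out of reach is approached as far as the arm can. A call with a gripper value outside its range is refused whole. The fingers move at their own pace and stop on an object; "force" is the grip in N (left out, the last holds). Time passes only in rows, so rows that repeat a pose let the fingers close. It gives the time, the measured TCP pose, the force, the opening and the grip force at its end, in the units of the state.
- bot.get_obs(): the state, without advancing time (a new reading comes with each control period).
- bot.camera(name): name is "side" or "top" or "wrist"; returns a dict with "color" (384x512x3 uint8, red, green, blue), "range_z" (384x512 float32, m along the optical axis (not along the pixel's ray), 0 where there is no reading), "fov_y" (degrees; the focal length in pixels is half the picture's height over the tangent of half this angle, whatever the lens; pixels are square), "cx", "cy" (the principal point, pixels), "world_to_cam" (4x4, takes a point from world to camera coordinates). Camera axes: x right, y up, looking along -z (the intrinsics and any distortion apply to the point x, -y, -z); pixel columns grow to the right and rows downward; lengths in m; the calibration is good to about 2 mm. A picture is of the moment at which its call begins.
- bot.job_done(): hands the job in; it is judged then, once.
Trained networks look in a picture, given as the dict that the camera call returned (one of the last four; its "shot" number tells which), for a name from the list of things; names that differ only in an ending like _2 or _b are one class to them, and where a whole thing is asked for, a point or a joint stands for the part that bears it (a point fixed in the world has none). Each returns a list of dicts, best first, with "conf" (0 to 1); they miss things now and then, are a little off and sometimes report something else, mostly with a low value. They report only what shows in the picture. A call takes as long as a camera call. They do not tell look-alikes from the thing itself.
- bot.search_frame(picture, target): "box" ([left, top, right, bottom] in pixels, round what is visible of it).
- bot.trace(picture, target): "pixels" (384x512 bool, what is visible of it) and "box" ([left, top, right, bottom] in pixels, round what is visible of it).
- bot.pinpoint(picture, target): "pixel" ([column, row] in pixels: a listed point, or the origin of a listed thing).
The state is a dict: "time": time; "q": joint angles; "qd": joint speeds; "joint_efforts": joint torques, N m; "ee_pos": TCP position; "tcp_rot": TCP orientation; "wrist_force": force on the tool from outside, world axes, zero at the start; "torque": the same for the moment, N m; "opening": finger opening in m; "grasp_force": force on a finger pad.
Only numpy, scipy, OpenCV 4.12 (cv2) and the standard library are available. Lean on these libraries where they do the work, as an engineer would, in place of code of your own. Each camera call takes 0.05 s, during which the arm holds its last target. There are 200 camera calls.

### The job

The steel wedge is stuck fast in the clamp on the bench. Take it by its head, work it loose with small pulls to one side and then the other until both jaws have given way, draw it up and out, and put it down in the white tray. Leave the spare wedge alone.

Things in the scene. Friction and masses are not known exactly. Their poses are not given: they have to be found in the camera images.
- wedge: the jammed steel wedge, upright in the clamp, 102 mm tall, 0.25 kg. Origin: centre of its underside, z up along it, axes parallel to the clamp's at the start. Grip head: z 36 to 102 mm, 18 mm thick in y, 32 mm wide in x. Neck below it: 12 mm thick in y. Foot: z 0 to 14 mm, 40 mm in x, shoulders 34 mm wide in y, nose 24 mm. The jaw lips hook over the shoulders and block a straight lift.
- clamp: fixed steel clamp 100 (x) x 170 (y) mm, 43 mm high. Origin under its middle on the bench; the wedge stands at its centre, 16 mm up. Jaws at +y and -y: lips 31 to 43 mm up, 0.5 mm from the neck. Pushed by the wedge along y with about 8 N, a jaw slides out up to 20 mm and stays. The foot passes once both are out 11 mm (one is not enough); 16 mm each leaves 5 mm play. Cheeks block x.
- white_tray: fixed open white tray, 285 (x) x 205 (y) x 55 mm over its rim, floor 268 x 188 mm, 2 mm above the bench. Origin at the centre of its underside.
- spare_wedge: a second wedge of the same shape lying on its flank on the bench, further back. Origin at the centre of its foot's underside. Leave it alone.
Mind the look-alikes: they are no part of the job. Leave any blue look-alike of the wedge alone.

How it is judged (in metres and radians):
At the end, for the whole second after the job is handed in: The wedge that was in the clamp rests still (below 30 mm/s) inside the white tray, standing or lying: its origin within 140 mm (x) and 100 mm (y) of the tray's centre and less than 50 mm above the bench. The spare wedge is within 30 mm of where it was (x of wedge in the frame of white_tray between -0.14 and 0.14 m and y of wedge in the frame of white_tray between -0.1 and 0.1 m and height (world z) of wedge below 0.05 m and contact force between wedge and white_tray above 0.3 N and linear speed of wedge below 0.03 m/s and distance of spare_wedge from where it was at the start of the episode below 0.03 m); the robot touches nothing.
It fails at once if the spare wedge is moved by more than 30 mm (distance of spare_wedge from where it was at the start of the episode above 0.03 m).
It also fails if it takes over 54 s, if anything falls off the work surface, if the arm or the gripper's body presses on something with over 40 N, if the wrist force passes 120 N, or if a joint passes its speed limit or range.

## Working session

There is one attempt and no reset: what is moved stays moved. The work goes in short steps, Python scripts to look and compute and a tool call to move; the robot and the scene stay as the last step left them, time stands still between calls to the robot, and variables do not carry over. Pictures are saved under pics/ and viewed, at most 10 in all, crops included, and the job is handed in when it is done.

Besides the shell and the picture viewer there is one more tool, called after ">>>" by a JSON object that holds its "name" and its "arguments", one argument or row to a line. play_rows: Moves the arm, as the interface text tells. Its arguments: {"type":"object","properties":{"targets":{"type":"array","items":{"type":"object","properties":{"grip":{"type":"number"},"linear":{"type":"array","items":{"type":"number"}},"delta_rot":{"type":"array","items":{"type":"number"}}}}},"force":{"type":"number"}},"required":["targets"]}

```bash
mkdir -p pics; cat > h.py <<'E'
import numpy as np, cv2
from workcell import bot
def pts(p,mask):
    r=p["range_z"]; H=r.shape[0]; f=H/2/np.tan(np.radians(p["fov_y"])/2)
    v,u=np.nonzero(mask&(r>0)); z=r[v,u]
    c=np.c_[(u-p["cx"])*z/f,-(v-p["cy"])*z/f,-z,np.ones(len(z))]
    return (c@np.linalg.inv(p["world_to_cam"]).T)[:,:3]
def save(p,n): cv2.imwrite("pics/"+n,p["color"][:,:,::-1])
E
cat > a.py <<'E'
from h import *
ims=[]
for cam in ["top","side"]:
    p=bot.camera(cam); im=p["color"].copy(); print(cam,{k:p[k] for k in p if k not in("color","range_z","world_to_cam")})
    for t,c in [("wedge",(255,0,0)),("clamp",(0,255,0)),("white_tray",(0,0,255)),("spare_wedge",(255,0,255))]:
        for d in bot.trace(p,t):
            b=[int(x) for x in d["box"]]; P=pts(p,d["pixels"])
            cv2.rectangle(im,b[:2],b[2:],c,1)
            r=cv2.minAreaRect(P[:,:2].astype(np.float32)) if len(P)>5 else None
            print(t,round(d["conf"],2),b,len(P),np.round(np.median(P,0),3),np.round(np.percentile(P,[3,97],axis=0),3).tolist(),np.round(np.r_[r[0],r[1],r[2]],3))
    ims.append(im)
cv2.imwrite("pics/a.png",cv2.resize(np.vstack(ims),None,fx=.78,fy=.78)[:,:,::-1])
E
python3 a.py
```

```text
top {'fov_y': 44.68142299240325, 'cx': 253.18751482913052, 'cy': 187.46057510563102, 'shot': 1}
wedge 0.6 [294, 179, 317, 200] 378 [ 0.592 -0.33   0.066] [[0.583, -0.351, 0.009], [0.609, -0.315, 0.105]] [ 0.604 -0.335  0.044  0.044  4.65 ]
wedge 0.58 [331, 234, 344, 257] 252 [ 0.481 -0.384  0.116] [[0.466, -0.396, 0.03], [0.498, -0.379, 0.121]] [ 4.8100e-01 -3.8800e-01  1.8000e-02  3.5000e-02  8.9604e+01]
clamp 0.75 [287, 222, 375, 271] 3489 [ 0.481 -0.383  0.039] [[0.437, -0.469, 0.013], [0.53, -0.305, 0.046]] [ 0.485 -0.389  0.191  0.102 88.584]
white_tray 0.91 [141, 174, 238, 312] 13207 [ 0.488 -0.075  0.004] [[0.355, -0.178, -0.001], [0.627, 0.017, 0.056]] [ 0.495 -0.075  0.303  0.22   2.074]
spare_wedge 0.62 [285, 121, 328, 145] 725 [ 0.737 -0.332  0.022] [[0.721, -0.382, 0.008], [0.756, -0.285, 0.035]] [ 7.4300e-01 -3.3400e-01  1.0300e-01  4.8000e-02  8.9658e+01]
side {'fov_y': 47.11375769343368, 'cx': 251.0647803858143, 'cy': 188.0001823978796, 'shot': 2}
wedge 0.74 [221, 199, 242, 239] 805 [ 0.481 -0.397  0.082] [[0.468, -0.4, -0.001], [0.554, -0.264, 0.117]] [ 5.3400e-01 -2.9000e-01  2.5400e-01  4.8000e-02  6.6424e+01]
wedge 0.68 [286, 200, 308, 256] 980 [ 0.592 -0.442  0.051] [[0.578, -0.453, 0.001], [0.608, -0.426, 0.101]] [ 6.3900e-01 -3.7600e-01  1.8700e-01  4.2000e-02  5.5365e+01]
wedge 0.6 [260, 181, 283, 233] 794 [ 0.593 -0.347  0.05 ] [[0.584, -0.355, 0.003], [0.611, -0.321, 0.1]] [ 0.596 -0.327  0.035  0.062 10.445]
clamp 0.59 [196, 215, 278, 286] 3244 [ 0.464 -0.435  0.031] [[0.434, -0.476, 0.003], [0.517, -0.315, 0.042]] [ 0.491 -0.361  0.25   0.114 89.386]
white_tray 0.65 [106, 147, 246, 223] 6592 [ 0.489 -0.053  0.021] [[0.355, -0.187, -0.001], [0.628, 0.018, 0.053]] [0.485 0.041 0.285 0.462 2.61 ]
spare_wedge 0.95 [306, 189, 342, 220] 637 [ 0.732 -0.341  0.018] [[0.721, -0.387, 0.002], [0.755, -0.294, 0.031]] [ 7.5000e-01 -3.2700e-01  1.2600e-01  6.8000e-02  8.6016e+01]
```

View pics/a.png

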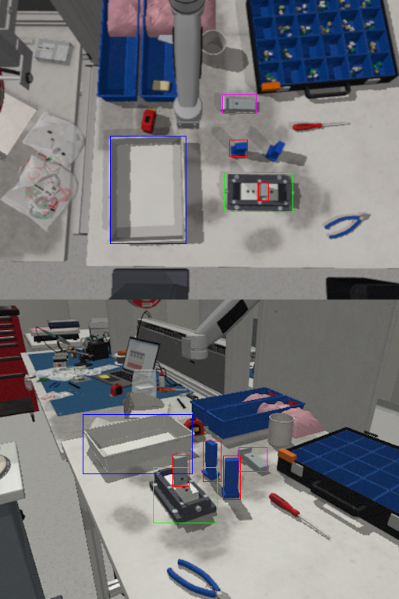

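Top view: the jammed steel wedge is at (0.481,-0.387) with its top at z≈0.118. Two blue look-alikes stand behind it at x≈0.59, and the spare lies at (0.737,-0.333). I still need to check the clearance and the starting orientation.

```bash
python3 - <<'E'
from h import *
o=bot.get_obs(); print({k:np.round(v,3) for k,v in o.items()})
for c in["top","side"]:
    p=bot.camera(c); P=pts(p,p["range_z"]>0)
    Q=P[(P[:,2]>.13)&(P[:,0]>-.2)&(P[:,0]<1)&(abs(P[:,1])<.8)]
    b=np.round(Q[:,:2],1)
    for k in np.unique(b,axis=0):
        s=Q[(b==k).all(1)]
        if len(s)>40: print(c,k,len(s),s[:,2].min().round(2),s[:,2].max().round(2))
p=bot.camera("top")
P=pts(p,p["range_z"]>0)
m=(abs(P[:,0]-.481)<.04)&(abs(P[:,1]+.387)<.04)&(P[:,2]>.11)
print(cv2.minAreaRect(P[m,:2].astype(np.float32)),P[m].mean(0))
m=(abs(P[:,0]-.481)<.08)&(abs(P[:,1]+.387)<.12)&(abs(P[:,2]-.042)<.008)
print(cv2.minAreaRect(P[m,:2].astype(np.float32)))
E
```

```text
{'time': np.float64(0.5), 'q': array([ 7.4829e+01,  4.9780e+00,  1.0077e+01,  9.5100e+01, -1.0000e-03,
        8.9999e+01]), 'qd': array([ 0.076, -0.025,  0.075,  0.088,  0.02 ,  0.115]), 'joint_efforts': array([ 0.0000e+00, -5.1965e+01,  4.6454e+01,  2.0000e-03,  0.0000e+00,
       -0.0000e+00]), 'ee_pos': array([0.144, 0.531, 0.231]), 'tcp_rot': array([-1.79998e+02,  1.00000e-03,  1.64830e+02]), 'wrist_force': array([-0.249, -0.735,  0.583]), 'torque': array([-0.019,  0.004, -0.021]), 'grasp_force': np.float64(0.0), 'opening': np.float64(0.085)}
top [ 0.6 -0.2] 1513 0.29 0.37
top [0.6 0. ] 88 0.48 0.5
top [0.6 0.1] 652 0.38 0.51
top [ 0.7 -0.2] 3082 0.35 0.45
top [0.7 0.1] 2388 0.39 0.56
top [ 0.8 -0.2] 1295 0.41 0.51
top [0.8 0.1] 50 0.5 0.52
top [1.  0.1] 343 0.13 0.19
top [1.  0.2] 133 0.13 0.2
side [ 0.6 -0.2] 1177 0.29 0.37
side [0.6 0.1] 269 0.38 0.41
side [0.6 0.2] 52 0.38 0.41
side [ 0.7 -0.2] 1791 0.29 0.43
side [0.7 0.1] 79 0.38 0.41
side [ 0.8 -0.2] 316 0.37 0.43
side [1.  0.1] 996 0.13 0.33
side [1.  0.2] 132 0.13 0.28
((0.4831918478012085, -0.3877151608467102), (0.01715446636080742, 0.031370703130960464), 89.3651351928711) [ 0.48360302 -0.38750026  0.1175519 ]
((0.4835779368877411, -0.38767009973526), (0.18849661946296692, 0.07004532963037491), 89.06580352783203)
```

>>> {"name": "play_rows", "arguments": {
  "targets": [
    {"linear": [2, -4.5, 0], "delta_rot": [0, 0, 0.025], "grip": 0},
    {"linear": [4, -9, 0], "delta_rot": [0, 0, 0.05], "grip": 0},
    {"linear": [6, -13.5, 0], "delta_rot": [0, 0, 0.075], "grip": 0},
    {"linear": [8, -18, 0], "delta_rot": [0, 0, 0.1], "grip": 0},
    {"linear": [10, -22.5, 0], "delta_rot": [0, 0, 0.125], "grip": 0},
    {"linear": [12, -27, 0], "delta_rot": [0, 0, 0.15], "grip": 0},
    {"linear": [14, -31.5, 0], "delta_rot": [0, 0, 0.18], "grip": 0},
    {"linear": [16, -36, 0], "delta_rot": [0, 0, 0.21], "grip": 0},
    {"linear": [18, -40.5, 0], "delta_rot": [0, 0, 0.24], "grip": 0},
    {"linear": [20, -45, 0], "delta_rot": [0, 0, 0.265], "grip": 0}
  ]
}}

```text
time: 1.65
ee_pos: [0.3442, 0.0789, 0.2317]
tcp_rot: [180.0, 0.1, -179.9]
wrist_force: [2.4, 1.5, 0.1]
opening: 0.0854
grasp_force: 0.0
```

```bash
python3 - <<'E'
from h import *
o=bot.get_obs(); print({k:np.round(o[k],3) for k in["time","q","ee_pos","tcp_rot"]})
p=bot.camera("side"); P=pts(p,p["range_z"]>0)
Q=P[(P[:,2]>.2)&(P[:,0]>.5)&(P[:,1]<-.12)&(P[:,1]>-.5)&(P[:,0]<.9)]
print(np.percentile(Q,[0.5,99.5],axis=0))
E
```

```text
{'time': np.float64(1.65), 'q': array([ 1.2905e+01, -2.1740e+01, -1.3426e+01,  9.8229e+01,  5.0000e-03,
        1.2811e+01]), 'ee_pos': array([0.344, 0.079, 0.232]), 'tcp_rot': array([ 1.79977e+02,  8.20000e-02, -1.79906e+02])}
[[ 0.59517427 -0.23102676  0.28815279]
 [ 0.79967744 -0.18137023  0.42616465]]
```

>>> {"name": "play_rows", "arguments": {
  "targets": [
    {"linear": [0.5, -4.5, 0], "grip": 0},
    {"linear": [1.5, -9, 0], "grip": 0},
    {"linear": [2.5, -13.5, 0], "grip": 0},
    {"linear": [4, -18, 0], "grip": 0},
    {"linear": [5.5, -23, 0], "grip": 0},
    {"linear": [7, -28, 0], "grip": 0},
    {"linear": [8.5, -33, 0], "grip": 0},
    {"linear": [10, -37.5, 0], "grip": 0},
    {"linear": [12, -42, 0], "grip": 0},
    {"linear": [13.9, -46.6, 0], "grip": 0}
  ]
}}

```text
validation failed for argument at $.ta...
```

```bash
python3 - <<'E'
from h import *
p=bot.camera("wrist"); save(p,"w.png")
o=bot.get_obs(); print({k:np.round(o[k],3) for k in["time","q","ee_pos","tcp_rot","wrist_force"]})
P=pts(p,p["range_z"]>0)
m=(abs(P[:,0]-.483)<.04)&(abs(P[:,1]+.387)<.04)&(P[:,2]>.105)&(P[:,2]<.13)
print(m.sum(),cv2.minAreaRect(P[m,:2].astype(np.float32)),P[m].mean(0))
m=(abs(P[:,0]-.483)<.08)&(abs(P[:,1]+.387)<.12)&(abs(P[:,2]-.042)<.008)
print(cv2.minAreaRect(P[m,:2].astype(np.float32)))
E
```

```text
{'time': np.float64(1.75), 'q': array([ 1.2417e+01, -2.1634e+01, -1.3389e+01,  9.8210e+01, -7.0000e-02,
        1.2874e+01]), 'ee_pos': array([0.345, 0.076, 0.231]), 'tcp_rot': array([-1.79940e+02,  4.90000e-02,  1.79543e+02]), 'wrist_force': array([-0.574,  0.504,  0.351])}
0 ((0.0, 0.0), (0.0, 0.0), 0.0) [nan nan nan]
((0.0, 0.0), (0.0, 0.0), 0.0)<stdin>:6: RuntimeWarning: Mean of empty slice.
  ret = um.true_divide(
```

View pics/w.png

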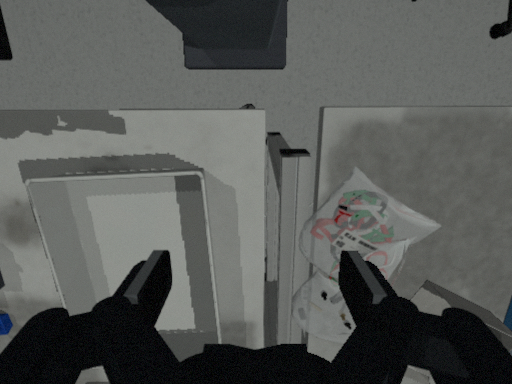

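The move was refused, most likely because delta_rot was missing. The wrist view therefore still shows the start area and the tray at about (130,250). I'll resend it.

>>> {"name": "play_rows", "arguments": {
  "targets": [
    {"linear": [0.5, -4.5, 0], "delta_rot": [0, 0, 0], "grip": 0},
    {"linear": [1.5, -9, 0], "delta_rot": [0, 0, 0], "grip": 0},
    {"linear": [2.5, -13.5, 0], "delta_rot": [0, 0, 0], "grip": 0},
    {"linear": [4, -18, 0], "delta_rot": [0, 0, 0], "grip": 0},
    {"linear": [5.5, -23, 0], "delta_rot": [0, 0, 0], "grip": 0},
    {"linear": [7, -28, 0], "delta_rot": [0, 0, 0], "grip": 0},
    {"linear": [8.5, -33, 0], "delta_rot": [0, 0, 0], "grip": 0},
    {"linear": [10, -37.5, 0], "delta_rot": [0, 0, 0], "grip": 0},
    {"linear": [12, -42, 0], "delta_rot": [0, 0, 0], "grip": 0},
    {"linear": [13.9, -46.6, 0], "delta_rot": [0, 0, 0], "grip": 0}
  ]
}}

```text
time: 2.75
ee_pos: [0.4826, -0.3839, 0.2312]
tcp_rot: [-180.0, 0.0, -180.0]
wrist_force: [0.8, 0.5, 1.6]
opening: 0.0855
grasp_force: 0.0
```

```bash
cat > w.py <<'E'
from h import *
import sys
p=bot.camera("wrist"); save(p,sys.argv[1])
o=bot.get_obs(); print({k:np.round(o[k],4) for k in["time","q","ee_pos","tcp_rot","wrist_force"]})
P=pts(p,p["range_z"]>0)
m=(abs(P[:,0]-.483)<.04)&(abs(P[:,1]+.387)<.04)&(P[:,2]>.105)&(P[:,2]<.13)
print(m.sum(),cv2.minAreaRect(P[m,:2].astype(np.float32)),P[m].mean(0))
m=(abs(P[:,0]-.483)<.08)&(abs(P[:,1]+.387)<.12)&(abs(P[:,2]-.042)<.008)
print(cv2.minAreaRect(P[m,:2].astype(np.float32)))
E
python3 w.py w2.png
```

```text
{'time': np.float64(2.8), 'q': array([-3.87664e+01,  1.53148e+01,  2.13449e+01,  9.62043e+01,
       -7.25000e-02, -3.86593e+01]), 'ee_pos': array([ 0.4846, -0.3896,  0.2263]), 'tcp_rot': array([179.9478,  -0.1812, 179.8931]), 'wrist_force': array([-4.0444, -0.7324, -4.1445])}
686 ((0.4833473265171051, -0.39065009355545044), (0.03134828060865402, 0.017685385420918465), 0.012539015151560307) [ 0.48175482 -0.39042118  0.11713341]
((0.4839792251586914, -0.39074650406837463), (0.189434215426445, 0.07034808397293091), 89.28512573242188)
```

View pics/w2.png

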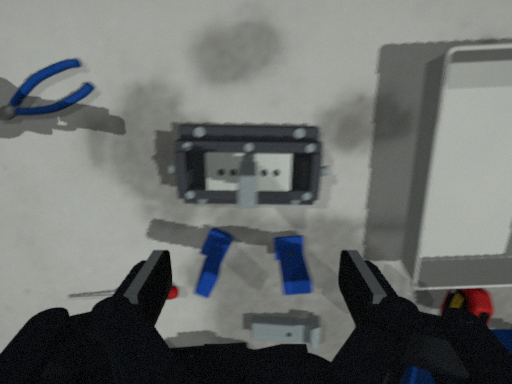

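The wrist view shows the clamp at (248,163) with the wedge head between the fingers in y. The blue pair at (213,262) and (293,264) and the spare at (285,330) are clear. I'm descending.

>>> {"name": "play_rows", "arguments": {
  "targets": [
    {"linear": [0, -0.3, -3], "delta_rot": [0, 0, 0], "grip": 0},
    {"linear": [0, -0.3, -7], "delta_rot": [0, 0, 0], "grip": 0},
    {"linear": [0, -0.3, -10.5], "delta_rot": [0, 0, 0], "grip": 0},
    {"linear": [0, -0.3, -13.5], "delta_rot": [0, 0, 0], "grip": 0},
    {"linear": [0, -0.3, -15.5], "delta_rot": [0, 0, 0], "grip": 0},
    {"linear": [0, -0.3, -16.7], "delta_rot": [0, 0, 0], "grip": 0},
    {"linear": [0, -0.3, -16.9], "delta_rot": [0, 0, 0], "grip": 0},
    {"linear": [0, -0.3, -16.9], "delta_rot": [0, 0, 0], "grip": 0}
  ],
  "force": 80
}}

```text
time: 3.6
ee_pos: [0.4822, -0.3853, 0.0629]
tcp_rot: [-180.0, 0.0, -180.0]
wrist_force: [-0.8, -0.3, 0.3]
opening: 0.0854
grasp_force: 0.0
```

>>> {"name": "play_rows", "arguments": {
  "targets": [
    {"linear": [0, 0, 0], "delta_rot": [0, 0, 0], "grip": 120},
    {"linear": [0, 0, 0], "delta_rot": [0, 0, 0], "grip": 160},
    {"linear": [0, 0, 0], "delta_rot": [0, 0, 0], "grip": 200},
    {"linear": [0, 0, 0], "delta_rot": [0, 0, 0], "grip": 255},
    {"linear": [0, 0, 0], "delta_rot": [0, 0, 0], "grip": 255},
    {"linear": [0, 0, 0], "delta_rot": [0, 0, 0], "grip": 255},
    {"linear": [0, 0, 0], "delta_rot": [0, 0, 0], "grip": 255},
    {"linear": [0, 0, 0], "delta_rot": [0, 0, 0], "grip": 255}
  ],
  "force": 80
}}

```text
time: 4.4
ee_pos: [0.482, -0.3865, 0.0629]
tcp_rot: [-179.9, 0.0, 180.0]
wrist_force: [-0.1, -5.1, 1.7]
opening: 0.0173
grasp_force: 77.7
```

Gripped, with an opening of 17 mm and 78 N. I'll pull slowly toward +y first.

>>> {"name": "play_rows", "arguments": {
  "targets": [
    {"linear": [0, 0.2, 0], "delta_rot": [0, 0, 0], "grip": 255},
    {"linear": [0, 0.4, 0], "delta_rot": [0, 0, 0], "grip": 255},
    {"linear": [0, 0.6, 0], "delta_rot": [0, 0, 0], "grip": 255},
    {"linear": [0, 0.8, 0], "delta_rot": [0, 0, 0], "grip": 255},
    {"linear": [0, 0.8, 0], "delta_rot": [0, 0, 0], "grip": 255},
    {"linear": [0, 0.8, 0], "delta_rot": [0, 0, 0], "grip": 255}
  ]
}}

```text
time: 5.0
ee_pos: [0.4821, -0.3788, 0.0629]
tcp_rot: [-179.8, 0.1, 180.0]
wrist_force: [0.3, -6.9, 0.2]
opening: 0.017
grasp_force: 77.8
```

>>> {"name": "play_rows", "arguments": {
  "targets": [
    {"linear": [0, 0.2, 0], "delta_rot": [0, 0, 0], "grip": 255},
    {"linear": [0, 0.4, 0], "delta_rot": [0, 0, 0], "grip": 255},
    {"linear": [0, 0.6, 0], "delta_rot": [0, 0, 0], "grip": 255},
    {"linear": [0, 0.8, 0], "delta_rot": [0, 0, 0], "grip": 255},
    {"linear": [0, 0.8, 0], "delta_rot": [0, 0, 0], "grip": 255},
    {"linear": [0, 0.8, 0], "delta_rot": [0, 0, 0], "grip": 255}
  ]
}}

```text
time: 5.6
ee_pos: [0.4822, -0.3708, 0.0629]
tcp_rot: [-179.8, 0.1, 180.0]
wrist_force: [0.7, -6.9, 0.3]
opening: 0.0171
grasp_force: 77.8
```

>>> {"name": "play_rows", "arguments": {
  "targets": [
    {"linear": [0, -0.3, 0], "delta_rot": [0, 0, 0], "grip": 255},
    {"linear": [0, -0.6, 0], "delta_rot": [0, 0, 0], "grip": 255},
    {"linear": [0, -0.9, 0], "delta_rot": [0, 0, 0], "grip": 255},
    {"linear": [0, -1.2, 0], "delta_rot": [0, 0, 0], "grip": 255},
    {"linear": [0, -1.5, 0], "delta_rot": [0, 0, 0], "grip": 255},
    {"linear": [0, -1.7, 0], "delta_rot": [0, 0, 0], "grip": 255},
    {"linear": [0, -1.9, 0], "delta_rot": [0, 0, 0], "grip": 255},
    {"linear": [0, -2.1, 0], "delta_rot": [0, 0, 0], "grip": 255},
    {"linear": [0, -2.3, 0], "delta_rot": [0, 0, 0], "grip": 255},
    {"linear": [0, -2.3, 0], "delta_rot": [0, 0, 0], "grip": 255}
  ]
}}

```text
time: 6.6
ee_pos: [0.4819, -0.3904, 0.0628]
tcp_rot: [179.8, 0.0, -179.9]
wrist_force: [-0.9, 10.0, 9.0]
opening: 0.0171
grasp_force: 79.6
```

>>> {"name": "play_rows", "arguments": {
  "targets": [
    {"linear": [0, -0.2, 0], "delta_rot": [0, 0, 0], "grip": 255},
    {"linear": [0, -0.4, 0], "delta_rot": [0, 0, 0], "grip": 255},
    {"linear": [0, -0.6, 0], "delta_rot": [0, 0, 0], "grip": 255},
    {"linear": [0, -0.8, 0], "delta_rot": [0, 0, 0], "grip": 255},
    {"linear": [0, -1.0, 0], "delta_rot": [0, 0, 0], "grip": 255},
    {"linear": [0, -1.0, 0], "delta_rot": [0, 0, 0], "grip": 255},
    {"linear": [0, -1.0, 0], "delta_rot": [0, 0, 0], "grip": 255}
  ]
}}

```text
time: 7.3
ee_pos: [0.4818, -0.4002, 0.0627]
tcp_rot: [179.7, 0.0, -179.9]
wrist_force: [-1.5, 12.0, 9.8]
opening: 0.0168
grasp_force: 79.6
```

>>> {"name": "play_rows", "arguments": {
  "targets": [
    {"linear": [0, -0.2, 0], "delta_rot": [0, 0, 0], "grip": 255},
    {"linear": [0, -0.4, 0], "delta_rot": [0, 0, 0], "grip": 255},
    {"linear": [0, -0.6, 0], "delta_rot": [0, 0, 0], "grip": 255},
    {"linear": [0, -0.6, 0], "delta_rot": [0, 0, 0], "grip": 255},
    {"linear": [0, -0.6, 0], "delta_rot": [0, 0, 0], "grip": 255}
  ]
}}

```text
time: 7.8
ee_pos: [0.4818, -0.4061, 0.0628]
tcp_rot: [179.7, 0.0, -179.9]
wrist_force: [-1.5, 11.6, 9.6]
opening: 0.0173
grasp_force: 79.6
```

```bash
python3 - <<'E'
from h import *
p=bot.camera("side");save(p,"s.png")
cv2.imwrite("pics/s2.png",cv2.resize(p["color"][150:310,150:350,::-1],None,fx=3,fy=3))
E
```

```text
(no output)
```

View pics/s2.png

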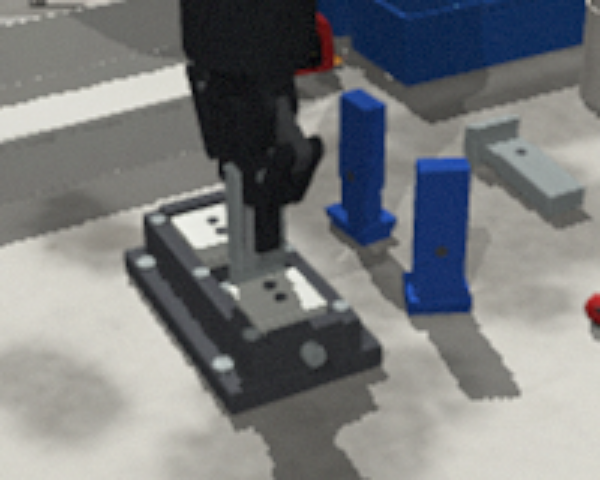

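The side view shows the wedge upright at (240,225) in the crop, at the -y end, with both jaws displaced. I'll centre it between the jaws and lift a little.

>>> {"name": "play_rows", "arguments": {
  "targets": [
    {"linear": [0, 0.5, 0], "delta_rot": [0, 0, 0], "grip": 255},
    {"linear": [0, 1.0, 0], "delta_rot": [0, 0, 0], "grip": 255},
    {"linear": [0, 1.5, 0], "delta_rot": [0, 0, 0], "grip": 255},
    {"linear": [0, 1.8, 0], "delta_rot": [0, 0, 0], "grip": 255},
    {"linear": [0, 1.8, 0], "delta_rot": [0, 0, 0], "grip": 255},
    {"linear": [0, 1.8, 0.3], "delta_rot": [0, 0, 0], "grip": 255},
    {"linear": [0, 1.8, 0.6], "delta_rot": [0, 0, 0], "grip": 255},
    {"linear": [0, 1.8, 0.6], "delta_rot": [0, 0, 0], "grip": 255}
  ]
}}

```text
time: 8.65
ee_pos: [0.4816, -0.39, 0.0681]
tcp_rot: [180.0, -0.0, -180.0]
wrist_force: [0.7, -0.7, -1.8]
opening: 0.0173
grasp_force: 78.2
```

>>> {"name": "play_rows", "arguments": {
  "targets": [
    {"linear": [0, 0.15, 0.5], "delta_rot": [0, 0, 0], "grip": 255},
    {"linear": [0, 0.15, 1.0], "delta_rot": [0, 0, 0], "grip": 255},
    {"linear": [0, 0.15, 1.5], "delta_rot": [0, 0, 0], "grip": 255},
    {"linear": [0, 0.15, 2.0], "delta_rot": [0, 0, 0], "grip": 255},
    {"linear": [0, 0.15, 2.5], "delta_rot": [0, 0, 0], "grip": 255},
    {"linear": [0, 0.15, 3.0], "delta_rot": [0, 0, 0], "grip": 255}
  ]
}}

```text
time: 9.25
ee_pos: [0.4818, -0.3889, 0.0989]
tcp_rot: [-180.0, 0.0, -180.0]
wrist_force: [-0.6, -0.1, -1.7]
opening: 0.0173
grasp_force: 78.2
```

It is free of the clamp. Next I raise it and carry it to the tray.

>>> {"name": "play_rows", "arguments": {
  "targets": [
    {"linear": [0, 0, 3], "delta_rot": [0, 0, 0], "grip": 255},
    {"linear": [0, 0, 7], "delta_rot": [0, 0, 0], "grip": 255},
    {"linear": [-1, 2, 10], "delta_rot": [0, 0, 0], "grip": 255},
    {"linear": [-3, 6, 10], "delta_rot": [0, 0, 0], "grip": 255},
    {"linear": [-5, 10.5, 10], "delta_rot": [0, 0, 0], "grip": 255},
    {"linear": [-6, 15, 10], "delta_rot": [0, 0, 0], "grip": 255},
    {"linear": [-6, 19.5, 10], "delta_rot": [0, 0, 0], "grip": 255},
    {"linear": [-6, 24, 10], "delta_rot": [0, 0, 0], "grip": 255},
    {"linear": [-5, 28, 10], "delta_rot": [0, 0, 0], "grip": 255},
    {"linear": [-4, 31, 10], "delta_rot": [0, 0, 0], "grip": 255}
  ]
}}

```text
time: 10.25
ee_pos: [0.4416, -0.0768, 0.1992]
tcp_rot: [-180.0, 0.1, -179.9]
wrist_force: [0.8, -1.1, -2.6]
opening: 0.0172
grasp_force: 78.6
```

>>> {"name": "play_rows", "arguments": {
  "targets": [
    {"linear": [0, 0, 0], "delta_rot": [0, 0, 0], "grip": 255},
    {"linear": [0, 0, 0], "delta_rot": [0, 0, 0], "grip": 255}
  ]
}}

```text
time: 10.45
ee_pos: [0.4418, -0.0784, 0.1986]
tcp_rot: [-180.0, 0.0, -179.9]
wrist_force: [0.3, -0.1, -1.8]
opening: 0.017
grasp_force: 78.6
```

```bash
python3 - <<'E'
from h import *
p=bot.camera("side");save(p,"s3.png")
o=bot.get_obs(); print({k:np.round(o[k],4) for k in["time","ee_pos","tcp_rot","wrist_force"]})
P=pts(p,p["range_z"]>0)
x,y,_=o["ee_pos"]
m=(abs(P[:,0]-x)<.03)&(abs(P[:,1]-y)<.03)&(P[:,2]>.07)
print(m.sum(),np.percentile(P[m,2],[0,1,3]))
E
```

```text
{'time': np.float64(10.5), 'ee_pos': array([ 0.4417, -0.079 ,  0.1985]), 'tcp_rot': array([-1.799819e+02,  1.070000e-02, -1.799547e+02]), 'wrist_force': array([-0.0473,  0.6258, -2.4252])}
1524 [0.14999424 0.15235333 0.15655244]
```

View pics/s3.png

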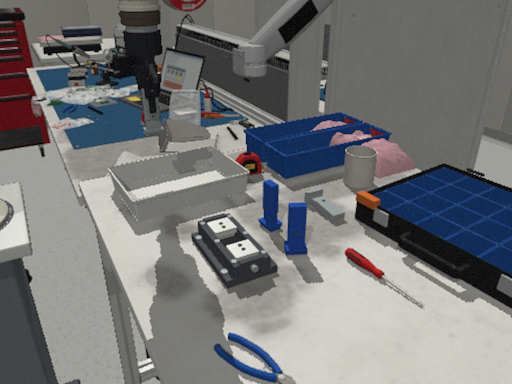

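The side view shows the wedge held at (153,125) above the tray, with its foot at z≈0.151. The clamp is empty and the look-alikes and spare are untouched. I'm lowering to the tray floor at z 2 mm.

>>> {"name": "play_rows", "arguments": {
  "targets": [
    {"linear": [0, 0, -3], "delta_rot": [0, 0, 0], "grip": 255},
    {"linear": [0, 0, -7], "delta_rot": [0, 0, 0], "grip": 255},
    {"linear": [0, 0, -10.5], "delta_rot": [0, 0, 0], "grip": 255},
    {"linear": [0, 0, -12.5], "delta_rot": [0, 0, 0], "grip": 255},
    {"linear": [0, 0, -13.5], "delta_rot": [0, 0, 0], "grip": 255},
    {"linear": [0, 0, -14], "delta_rot": [0, 0, 0], "grip": 255},
    {"linear": [0, 0, -14.4], "delta_rot": [0, 0, 0], "grip": 255},
    {"linear": [0, 0, -14.6], "delta_rot": [0, 0, 0], "grip": 255},
    {"linear": [0, 0, -14.6], "delta_rot": [0, 0, 0], "grip": 255}
  ]
}}

```text
time: 11.4
ee_pos: [0.4421, -0.079, 0.0529]
tcp_rot: [-180.0, 0.1, -180.0]
wrist_force: [-0.2, -0.0, -2.2]
opening: 0.017
grasp_force: 78.5
```

>>> {"name": "play_rows", "arguments": {
  "targets": [
    {"linear": [0, 0, -0.1], "delta_rot": [0, 0, 0], "grip": 255},
    {"linear": [0, 0, -0.2], "delta_rot": [0, 0, 0], "grip": 255},
    {"linear": [0, 0, -0.2], "delta_rot": [0, 0, 0], "grip": 255},
    {"linear": [0, 0, -0.2], "delta_rot": [0, 0, 0], "grip": 255}
  ]
}}

```text
time: 11.8
ee_pos: [0.4418, -0.0789, 0.0504]
tcp_rot: [-180.0, 0.0, -180.0]
wrist_force: [0.4, -0.2, -2.3]
opening: 0.0175
grasp_force: 78.5
```

>>> {"name": "play_rows", "arguments": {
  "targets": [
    {"linear": [0, 0, -0.1], "delta_rot": [0, 0, 0], "grip": 255},
    {"linear": [0, 0, -0.2], "delta_rot": [0, 0, 0], "grip": 255},
    {"linear": [0, 0, -0.2], "delta_rot": [0, 0, 0], "grip": 255},
    {"linear": [0, 0, -0.2], "delta_rot": [0, 0, 0], "grip": 255}
  ]
}}

```text
time: 12.2
ee_pos: [0.4419, -0.0789, 0.0489]
tcp_rot: [-180.0, 0.0, -180.0]
wrist_force: [-2.2, -0.2, 5.2]
opening: 0.017
grasp_force: 79.3
```

It is touching the floor at +5 N, so I release and rise.

>>> {"name": "play_rows", "arguments": {
  "targets": [
    {"linear": [0, 0, 0], "delta_rot": [0, 0, 0], "grip": 180},
    {"linear": [0, 0, 0], "delta_rot": [0, 0, 0], "grip": 120},
    {"linear": [0, 0, 0], "delta_rot": [0, 0, 0], "grip": 60},
    {"linear": [0, 0, 0], "delta_rot": [0, 0, 0], "grip": 0},
    {"linear": [0, 0, 0], "delta_rot": [0, 0, 0], "grip": 0},
    {"linear": [0, 0, 0], "delta_rot": [0, 0, 0], "grip": 0}
  ]
}}

```text
time: 12.8
ee_pos: [0.4418, -0.0789, 0.0483]
tcp_rot: [180.0, -0.0, -180.0]
wrist_force: [-0.4, -0.9, -0.0]
opening: 0.0856
grasp_force: 0.0
```

>>> {"name": "play_rows", "arguments": {
  "targets": [
    {"linear": [0, 0, 2], "delta_rot": [0, 0, 0], "grip": 0},
    {"linear": [0, 0, 5], "delta_rot": [0, 0, 0], "grip": 0},
    {"linear": [0, 0, 9], "delta_rot": [0, 0, 0], "grip": 0},
    {"linear": [0, 0, 13], "delta_rot": [0, 0, 0], "grip": 0},
    {"linear": [0, 0, 16], "delta_rot": [0, 0, 0], "grip": 0},
    {"linear": [0, 0, 16], "delta_rot": [0, 0, 0], "grip": 0},
    {"linear": [0, 0, 16], "delta_rot": [0, 0, 0], "grip": 0}
  ]
}}

```text
time: 13.5
ee_pos: [0.4421, -0.0789, 0.2086]
tcp_rot: [-180.0, 0.1, -180.0]
wrist_force: [-0.5, -0.8, -0.1]
opening: 0.0853
grasp_force: 0.0
```

```bash
python3 - <<'E'
from h import *
p=bot.camera("side");save(p,"s4.png")
o=bot.get_obs(); print({k:np.round(o[k],4) for k in["time","ee_pos","wrist_force"]})
P=pts(p,p["range_z"]>0)
m=(abs(P[:,0]-.442)<.04)&(abs(P[:,1]+.079)<.04)&(P[:,2]>.02)&(P[:,2]<.13)
print(m.sum(),np.percentile(P[m],[2,98],axis=0))
E
```

```text
{'time': np.float64(13.55), 'ee_pos': array([ 0.4417, -0.0789,  0.2076]), 'wrist_force': array([-0.0787,  0.5186,  0.0903])}
514 [[ 0.42793529 -0.09084831  0.02213933]
 [ 0.45936583 -0.07307034  0.10277374]]
```

View pics/s4.png

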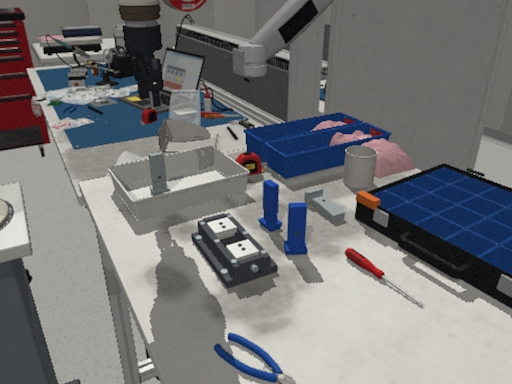

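The wedge stands in the tray at (158,172), its top at z≈0.103. The gripper is clear above it and the spare is untouched at (325,206).

```bash
python3 -c "
from workcell import bot
print(bot.job_done())"
```

```text
the job is handed in; nothing more can be done
None
```

The wedge is out of the clamp and stands in the white tray, the spare and the blue look-alikes were left alone, and the job was handed in at about 13.6 s; no verdict came back.

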